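Set out the plating station

TASK

Set out the bench round the white well plate. First stand the low grey holder upright beside the plate, between plate and lab book: level with the middle of the plate's short end that faces the book, with a gap of 5 cm to that end; only then lower the tall white tapered cup gently into the holder until its foot stands on the holder's floor, without forcing it. Also lay the timer flat, buttons up, on the middle of the lab book's cover, squared up with the book, and the marker pen in front of the plate (the robot's side), parallel to the plate's long side and centred on it, with a gap of 5 cm; leave the foam box, the teal tip box and the pipette where they are.

Things in the scene. Friction and masses are not known exactly. Their poses are not given: they have to be found in the camera images.
- plate: White 96-well plate on its clear holder, 86 (x) x 128 (y) x 30 mm high, fixed to the bench. Origin: centre of its underside; own x points away from the robot (front long side, towards the robot, at x = -43 mm), own y along its length (short ends at y = +-64 mm), z up. Turned up to 0.15 rad from the room's axes. It stands left or right of the middle of the bench, the lab book on the other side.
- book: Closed dark blue lab book, 212 (own x) x 152 (own y) mm, fixed to the bench, cover 14 to 15 mm above the bench. Origin: centre of its underside, z up. Its long (own x) side runs roughly along the room's y.
- holder_center (a point): Low round grey holder, loose, 150 g or so, open at the top, tapered: 50 mm across at the foot, 62 mm at the rim, 50 mm high; inside, 43 mm across at the floor (6 mm above its underside) and 54 mm at the rim. The point is its centre, 25 mm above its underside; z up.
- cup_center (a point): Tall round white tapered cup, loose, 40 g or so, 34 mm across at the foot, 50 mm at the rim, 90 mm high, wall 2.5 mm. The point is its centre, 45 mm above its underside; z up. Standing on the holder's floor it has 4 mm of play all round, and its rim is 46 mm above the holder's.
- timer_center (a point): White square timer with three buttons and a display on top, loose, 66 x 66 x 19 mm (straight sides up to 16 mm). The point is its centre, 9.5 mm above its underside; x and y parallel to its sides, z up.
- marker_center (a point): Marker pen, white with dark blue grip and cap, loose, among the things nearest the robot, lying flat, 135 mm long (along own y) and 13 mm thick. The point is its centre, 7 mm above its underside; z up.
- foam_cup: Small white foam box, open, 100 x 100 x 95 mm; bystander, loose. Origin: centre of its underside.
- tip_box: Teal tip box, 90 (own x) x 124 (own y) x 68 mm; bystander, loose. Origin: centre of its underside.
- pipette: Pipette lying on its side, about 242 mm long and 30 mm high; bystander, loose. Origin: centre of its underside.

How it is judged (in metres and radians):
On the way, in this order (a step that is already met when the one before it is completed fails the run):
1. the holder stands in its place beside the plate, released (((world y of book above 0 m and y of holder_center in the frame of plate between 0.13 and 0.16 m) or (world y of book below 0 m and y of holder_center in the frame of plate between -0.16 and -0.13 m)) and x of holder_center in the frame of plate between -0.015 and 0.015 m and height (world z) of holder_center between 0.02 and 0.03 m and angle between holder_center's own z axis and vertical below 0.1 rad and contact force between the fingers and holder below 0.1 N), for 0.2 s.
2. the cup stands on the floor of the holder, the holder still in its place (((world y of book above 0 m and y of holder_center in the frame of plate between 0.13 and 0.16 m) or (world y of book below 0 m and y of holder_center in the frame of plate between -0.16 and -0.13 m)) and x of holder_center in the frame of plate between -0.015 and 0.015 m and height (world z) of holder_center between 0.02 and 0.03 m and angle between each of holder_center, cup_center's own z axis and vertical below 0.1 rad and horizontal distance between cup_center and holder_center below 0.008 m and z of cup_center in the frame of holder_center between 0.022 and 0.031 m), for 0.2 s.
At the end, for the whole second after the job is handed in: Holder upright on the bench, 50 +-15 mm from the plate's end on the book's side, 15 mm from its middle line; cup upright on its floor; timer flat on the book, 15 mm from its middle, 0.2 rad from square; marker 50 +-15 mm in front of the plate, 15 mm from centred, 0.17 rad from parallel; at rest (all of step 2 and horizontal distance between timer_center and book below 0.015 m and height (world z) of timer_center between 0.02 and 0.029 m and angle between timer_center's own z axis and vertical below 0.1 rad and (angle between the x axis of timer_center and the x axis of book, either way round below 0.2 rad or angle between the x axis of timer_center and the y axis of book, either way round below 0.2 rad) and x of marker_center in the frame of plate between -0.1145 and -0.0845 m and y of marker_center in the frame of plate between -0.015 and 0.015 m and height (world z) of marker_center below 0.015 m and angle between the y axis of marker_center and the y axis of plate, either way round below 0.17 rad and linear speed of each of holder, cup, timer, marker below 0.02 m/s); the robot touches nothing.
It fails at once if a bystander (foam box, tip box, pipette) is moved more than 20 mm (distance of any of foam_cup, tip_box, pipette from where it was at the start of the episode above 0.02 m).
It fails at once if the cup is forced into the holder with more than 30 N (contact force between cup and holder above 30 N).
It also fails if it takes over 104 s, if anything falls off the work surface, if the arm or the gripper's body presses on something with over 40 N, if the wrist force passes 120 N, or if a joint passes its speed limit or range.

ROBOT

A 7-joint arm with a two-finger parallel gripper is mounted at the origin on a cart in front of the work surface, level with it; the furniture and walls round the work are solid. World frame = base frame: x ahead of the robot, y to its left, z up, the work surface at z = 0. Lengths are in mm, angles in rad, forces in N, time in s.
With the tool pointing down it reaches from about 400 to 900 mm from the base axis. Payload 5.6 kg.
Tool frame: the origin (TCP) lies midway between the tips of the shut fingers; the grasp point (between the pads) lies 19 mm behind it; x points along the fingers, y is the direction in which the jaws open and shut, and the axes are right-handed (so a half turn about x gives the same grasp; the last joint's range is limited). The gripper opens to 92 mm and grips with 3 to 60 N. Pads are 20 mm wide; open, the fingers measure 128 mm over their backs; the gripper's body (75 mm by 189 mm) begins 69 mm behind the grasp point.
Start: joints at [-1.22, 0.468, -0.012, 1.603, 0.006, 1.071, -0.056], TCP at [249.446, 600.238, 214.592] pointing down, gripper open.
Joint ranges: [-2.53, 2.53], [-0.31, 2.02], [-1.57, 1.55], [0.28, 2.44], [-1.29, 4.43], [0.15, 1.84], [-2.92, 2.92]. Speed limits (rad/s): [2.57, 2.57, 3.14, 3.14, 3.14, 3.14, 3.14].

INTERFACE

Orientations are given as a rotation vector (axis times angle).
In Python, from cell import robot, grip, kin, viewer gives the robot as it stands. Calls block until the motion is done:
- robot.movep(position, orientation): joint-space move of the TCP to a pose.
- robot.servo_line(position, feed=150, rotation=None): straight line of the TCP; rotation=None keeps the orientation; feed is the mean speed in mm/s.
- robot.goto_joints(angles): joint-space move.
- grip(opening, newtons=None): opening from 0.0 (shut) to 1.0 (fully open); newtons is the grip in N (None keeps the last); returns when the fingers have stopped.
- robot.hold(seconds).
- kin.ik(position, orientation): joint angles nearest the present ones, or None.
- robot.observe(): the state.
- viewer.read_camera(name): name is "side" or "top"; returns the picture (384x512x3 uint8, red, green, blue); there is no depth.
- viewer.camera_info(name): a dict with "camera_matrix" (3x3 intrinsics, pixels), "R" (3x3) and "t" (3): a world point X has camera coordinates R X + t. Camera axes: x right, y down, z forward; pixel columns grow to the right and rows downward; lengths in mm; the calibration is good to about 2 mm. A picture is of the moment at which its call begins. camera_info takes no time and is no camera call.
A pose or a line that the arm cannot do raises robot.IKError and nothing moves.
- robot.job_done(): hands the job in, once; it reports no verdict.
Trained networks look in the newest picture that a camera, given by its name, has taken for a name from the list of things; names that differ only in an ending like _2 or _b are one class to them, and where a whole thing is asked for, a point or a joint stands for the part that bears it (a point fixed in the world has none). Each returns a list of dicts, best first, with "confidence" (0 to 1); they miss things now and then, are a little off and sometimes report something else, mostly with a low value. They report only what shows in the picture. A call takes as long as a camera call.
- viewer.silhouettes(name, camera): "mask" (384x512 bool, what is visible of it).
- viewer.pinpoint(name, camera): "at" ([x, y, z] in mm, in the coordinates of the camera as it stood for that picture, good to about 4 mm: a listed point, or the origin of a listed thing).
The state is a dict: "t": time; "joints": joint angles; "joint_velocities": joint speeds; "joint_torque": joint torques, N m; "tcp_pos": TCP position; "tcp_rot": TCP orientation; "contact_force": force on the tool from outside, world axes, zero at the start; "wrist_torque": the same for the moment, N m; "grip_width": opening from 0.0 (shut) to 1.0 (fully open).
Only numpy, scipy, OpenCV 4.12 (cv2) and the standard library are available. Lean on these libraries where they do the work, as an engineer would, in place of code of your own. Each camera call takes 0.05 s, during which the arm holds its last target.

## Working session

There is one attempt and no reset: what is moved stays moved. The work goes in short steps, each a Python script; the robot and the scene stay as the last script left them, time stands still between calls to the robot, and variables do not carry over. Pictures are saved under pics/ and viewed, and the job is handed in when it is done.

```bash
ls; mkdir -p pics; python3 - <<'E'
from cell import robot, grip, kin, viewer
import cv2
for c in ("side","top"):
    im=viewer.read_camera(c); cv2.imwrite(f"pics/{c}0.png",im[:,:,::-1])
    i=viewer.camera_info(c); print(c,i)
    for n in ["plate","book","holder_center","cup_center","timer_center","marker_center","foam_cup","tip_box","pipette"]:
        for d in viewer.pinpoint(n,c)[:2]:
            w=i["R"].T@(d["at"]-i["t"]); print(n,round(d["confidence"],2),w.round(0), {k:v for k,v in d.items() if k not in("at","confidence")})
o=robot.observe(); print(o)
E
```

```text
pics
side {'camera_matrix': array([[380.7442591 ,   0.        , 248.55720232],
       [  0.        , 380.7442591 , 195.96737178],
       [  0.        ,   0.        ,   1.        ]]), 'R': array([[ 0.83611438, -0.54827092,  0.01765612],
       [-0.30111847, -0.48563437, -0.82066249],
       [ 0.4585198 ,  0.68085113, -0.57114038]]), 't': array([-537.31473894,  203.35145796, 1248.3289536 ])}
plate 0.92 [ 605. -180.   -2.] {}
holder_center 0.93 [ 425. -327.   24.] {}
cup_center 0.48 [428. 115.  45.] {}
timer_center 0.49 [432. 346.  14.] {}
marker_center 0.38 [ 419. -119.    5.] {}
foam_cup 0.97 [647. 429.   5.] {}
tip_box 0.58 [ 434. -523.   -4.] {}
tip_box 0.5 [ 603. -176.    3.] {}
pipette 0.61 [ 416. -122.    4.] {}
pipette 0.5 [773. -56.  -4.] {}
top {'camera_matrix': array([[499.16284565,   0.        , 251.005778  ],
       [  0.        , 499.16284565, 186.43482188],
       [  0.        ,   0.        ,   1.        ]]), 'R': array([[ 0.0013411 , -0.99995092,  0.00981639],
       [-0.99793458, -0.00196872, -0.06420824],
       [ 0.06422442, -0.00971001, -0.99788824]]), 't': array([ -
[... 430 characters left out ...]
s': array([-1.22004146,  0.46751583, -0.01159566,  1.6027247 ,  0.00601369,
        1.07142223, -0.05628852]), 'joint_velocities': array([ 7.67578081e-04, -4.45970044e-05,  3.06995630e-04,  9.85017943e-04,
       -2.88181846e-05, -3.06412844e-05, -4.77304943e-04]), 'joint_torque': array([ 2.08335382e-04, -5.20409918e+01, -1.21792947e-02, -2.44058740e+01,
       -5.67234925e-02,  1.12446322e-02,  5.49220104e-06]), 'tcp_pos': array([249.41967105, 600.22499286, 214.57184138]), 'tcp_rot': array([ 0.30890152,  1.5485807 , -0.30896902]), 'contact_force': array([ 0.21394756, -0.05130472,  0.30047932]), 'wrist_torque': array([-0.02075549,  0.01134348, -0.00457836]), 'grip_width': 1.0001438406892784}
```

View pics/top0.png

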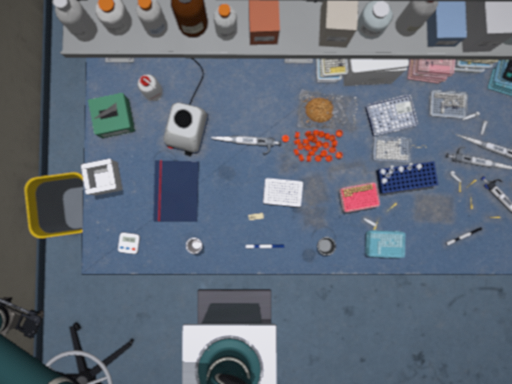

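View pics/side0.png

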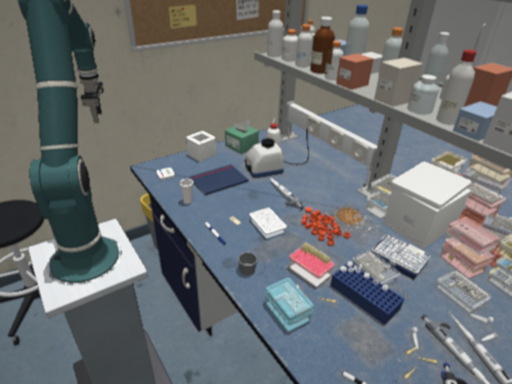

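```bash
cat > h.py <<'E'
from cell import robot, grip, kin, viewer
import numpy as np, cv2
from scipy.optimize import minimize
from scipy.spatial.transform import Rotation as Rn
def box(a,b,h): return np.array([[sx*a/2,sy*b/2,z] for sx in(-1,1) for sy in(-1,1) for z in(0,h)],float)
def cone(d0,d1,h):
    t=np.linspace(0,2*np.pi,24,endpoint=False)
    return np.vstack([np.c_[d/2*np.cos(t),d/2*np.sin(t),np.full(24,z)] for d,z in((d0,0),(d1,h))])
M={"plate":box(86,128,30),"book":box(212,152,14.5),"holder_center":cone(50,62,50),"cup_center":cone(34,50,90),
"timer_center":box(66,66,17),"marker_center":box(13,135,12)}
S=8
def proj(P,i): 
    c=P@i["R"].T+i["t"]; p=c@i["camera_matrix"].T; return p[:,:2]/p[:,2:]
def see(names,cams=("top","side"),tag=None):
    """masks and pinpoints {name:{cam:[(conf,mask)..]}}"""
    out={n:{} for n in names}
    for c in cams:
        im=viewer.read_camera(c)
        if tag: cv2.imwrite(f"pics/{tag}_{c}.png",im[:,:,::-1])
        i=viewer.camera_info(c)
        for n in names:
            out[n][c]=dict(sil=[(d["confidence"],d["mask"]) for d in viewer.silhouettes(n,c)],
              pin=[(d["confidence"],i["R"].T@(np.array(d["at"])-i["t"])) for d in viewer.pinpoint(n,c)],info=i)
    return out
def fit(n,masks,x0,z0=0.,yaw=True):
    """masks: list of (info,mask); x0=(x,y,yaw) -> pose, IoUs"""
    P=M[n]
    prep=[]
    for i,m in masks:
        ys,xs=np.nonzero(m); a,b=xs.min()-12,ys.min()-12; w,h=xs.max()+13-a,ys.max()+13-b
        crop=np.zeros((h,w),np.float32); sub=m[max(b,0):b+h,max(a,0):a+w]; oy,ox=max(-b,0),max(-a,0)
        crop[oy:oy+sub.shape[0],ox:ox+sub.shape[1]]=sub
        prep.append((i,crop,a,b,w,h))
    def ious(v):
        c,s=np.cos(v[2]),np.sin(v[2]); Q=P@np.array([[c,s,0],[-s,c,0],[0,0,1]])+[v[0],v[1],z0]
        r=[]
        for i,crop,a,b,w,h in prep:
            p=(proj(Q,i)-[a,b]+.5)*S
            hull=cv2.convexHull(p.astype(np.float32)).round().astype(np.int32)
            big=np.zeros((h*S,w*S),np.uint8); cv2.fillConvexPoly(big,hull,1)
            f=cv2.resize(big.astype(np.float32),(w,h),interpolation=cv2.INTER_AREA)
            r.append(np.minimum(f,crop).sum()/np.maximum(f,crop).sum())
        return r
    best=None
    for y in (x0[2]+np.linspace(-.4,.4,5) if yaw else [x0[2]]):
        sim=np.array([[x0[0],x0[1],y],[x0[0]+10,x0[1],y],[x0[0],x0[1]+10,y],[x0[0],x0[1],y+(.12 if yaw else 0)]])
        q=minimize(lambda v:-sum(ious(v if yaw else [v[0],v[1],x0[2]])),sim[0],method="Nelder-Mead",options=dict(initial_simplex=sim+np.array([[0,0,0]]*3+[[0,0,1e-6]]),maxiter=150,xatol=.02,fatol=1e-4))
        if best is None or q.fun<best.fun: best=q
    return best.x,ious(best.x)
def rot(psi):
    c,s=np.cos(psi),np.sin(psi)
    return Rn.from_matrix(np.array([[0,c,s],[0,s,-c],[-1,0,0]])).as_rotvec()
E
cat > look.py <<'E'
from h import *
guess={"plate":(604,-184,0),"book":(615,182,np.pi/2),"holder_center":(424,-328,0),"cup_center":(428,114,0),"timer_center":(428,344,0),"marker_center":(421,-122,0)}
o=see(list(guess),tag="a")
for n,g in guess.items():
    use=[]
    for c in("top","side"):
        for cf,m in o[n][c]["sil"][:3]:
            ys,xs=np.nonzero(m); p=proj(np.array([[g[0],g[1],M[n][:,2].max()/2]]),o[n][c]["info"])[0]
            d=np.hypot(xs.mean()-p[0],ys.mean()-p[1]); print(n,c,round(cf,2),m.sum(),"centroid off",d.round(1))
            if d<8: use.append((o[n][c]["info"],m,c)); break
    for sub in ([u for u in use if u[2]=="top"],[u for u in use if u[2]=="side"],use):
        if sub:
            v,q=fit(n,[s[:2] for s in sub],g,yaw="holder" not in n and "cup" not in n)
            print("   ",[s[2] for s in sub],v[:2].round(1),v[2].round(3),np.round(q,2))
E
python3 look.py
```

```text
plate top 0.74 929 centroid off 0.3
    ['top'] [ 604.5 -184.2] -0.081 [0.95]
    ['top'] [ 604.5 -184.2] -0.081 [0.95]
book top 0.87 2746 centroid off 2.3
book side 0.7 1031 centroid off 2.4
    ['top'] [607.4 183.1] -0.016 [0.97]
    ['side'] [608.8 188.4] 3.117 [0.94]
    ['top', 'side'] [607.5 184.8] 3.117 [0.97 0.93]
holder_center top 0.66 277 centroid off 1.7
holder_center side 0.95 375 centroid off 1.7
    ['top'] [ 422.6 -329.1] 0.0 [0.94]
    ['side'] [ 423.5 -324.5] 0.0 [0.95]
    ['top', 'side'] [ 422.6 -327.5] -0.0 [0.92 0.91]
cup_center top 0.54 191 centroid off 1.6
cup_center side 0.57 255 centroid off 2.2
    ['top'] [426.1 112. ] 0.0 [0.94]
    ['side'] [426.9 118.9] 0.0 [0.92]
    ['top', 'side'] [425.5 112.7] 0.0 [0.93 0.89]
timer_center top 0.86 374 centroid off 0.8
timer_center side 0.51 148 centroid off 0.5
    ['top'] [430.3 342.3] -0.105 [0.91]
    ['side'] [430.6 348. ] -0.246 [0.83]
    ['top', 'side'] [430.5 343. ] -0.151 [0.91 0.81]
marker_center top 0.57 128 centroid off 1.9
marker_center side 0.52 90 centroid off 0.1
    ['top'] [ 420.8 -122.6] 0.013 [0.8]
    ['side'] [ 420.4 -114.9] 0.006 [0.62]
    ['top', 'side'] [ 421.  -122.5] 0.004 [0.81 0.61]
```

```bash
cat >> h.py <<'E'
PL=np.array([604.5,-183,-0.081]); BK=np.array([607.5,184.5,-0.016])
def plate(x,y):
    c,s=np.cos(PL[2]),np.sin(PL[2]); return np.array([PL[0]+c*x-s*y,PL[1]+s*x+c*y])
def st(tag=""):
    o=robot.observe(); print(tag,"t",round(o["t"],2),"tcp",o["tcp_pos"].round(1),"F",o["contact_force"].round(1),"w",round(o["grip_width"]*92,1)); return o
E
python3 - <<'E'
from h import *
for nm,p,psis in (("holder",(423,-327.5),[-.08,np.pi-.08]),("ht",plate(0,145),[-.08,np.pi-.08]),("cup",(426,114),[-.08,np.pi-.08,np.pi/2,-np.pi/2]),("timer",(430.5,343),[-.12,np.pi-.12,np.pi/2-.12,-np.pi/2-.12]),("book",BK[:2],[-.02,np.pi-.02,np.pi/2-.02,-np.pi/2-.02]),("marker",(421,-121.5),[0,np.pi]),("mt",plate(-99.5,0),[-.08,np.pi-.08])):
    for psi in psis:
        q=[kin.ik([p[0],p[1],z],rot(psi)) for z in(180,30)]
        print(nm,np.round(p,1),round(psi,2),[None if k is None else k.round(2).tolist() for k in q])
E
```

```text
holder [ 423.  -327.5] -0.08 [[0.0, 0.37, 0.74, 1.96, -0.31, 0.93, 0.81], [0.25, 0.58, 0.43, 2.03, -0.4, 0.62, 0.88]]
holder [ 423.  -327.5] 3.06 [[-0.36, 0.69, 1.36, 1.97, -0.75, 1.13, -1.9], [-0.29, 1.09, 1.33, 2.06, -1.23, 1.16, -1.59]]
ht [616.2 -38.5] -0.08 [[-0.45, 0.5, 0.62, 1.75, -0.34, 1.0, 0.22], [-0.37, 0.7, 0.51, 1.83, -0.48, 0.75, 0.33]]
ht [616.2 -38.5] 3.06 [[-0.83, 0.86, 1.34, 1.77, -0.88, 1.27, -2.47], [-0.8, 1.18, 1.33, 1.85, -1.24, 1.25, -2.28]]
cup [426 114] -0.08 [[-0.76, 0.16, 0.47, 2.15, -0.09, 0.85, -0.32], [-0.63, 0.45, 0.34, 2.24, -0.31, 0.5, -0.12]]
cup [426 114] 3.06 [[-0.31, 0.16, -0.03, 2.12, 0.01, 0.86, 2.72], [-0.17, 0.45, -0.2, 2.21, 0.18, 0.5, 2.55]]
cup [426 114] 1.57 [[-0.55, 0.15, 0.23, 2.14, -0.05, 0.85, 1.28], [-0.42, 0.44, 0.1, 2.23, -0.09, 0.48, 1.32]]
cup [426 114] -1.57 [[-0.94, 0.17, 0.67, 2.16, -0.14, 0.86, -1.76], [-0.8, 0.48, 0.55, 2.25, -0.5, 0.53, -1.43]]
timer [430.5 343. ] -0.12 [[-1.0, 0.34, 0.33, 1.9, -0.14, 0.92, -0.73], [-0.93, 0.57, 0.25, 1.98, -0.23, 0.62, -0.65]]
timer [430.5 343. ] 3.02 [[-0.5, 0.36, -0.29, 1.87, 0.13, 0.93, 
[... 534 characters left out ...]
 184.5] 1.55 [[-0.44, 0.48, 0.13, 1.68, -0.07, 0.99, 1.26], [-0.4, 0.67, 0.07, 1.76, -0.07, 0.72, 1.26]]
book [607.5 184.5] -1.59 [[-0.82, 0.54, 0.66, 1.71, -0.37, 1.03, -1.62], [-0.75, 0.73, 0.56, 1.78, -0.53, 0.78, -1.51]]
marker [ 421.  -121.5] 0 [[-0.48, 0.17, 0.76, 2.17, -0.15, 0.86, 0.38], [-0.38, 0.52, 0.71, 2.26, -0.65, 0.57, 0.83]]
marker [ 421.  -121.5] 3.14 [[-0.93, 0.4, 1.39, 2.18, -0.49, 0.94, -2.39], [-0.76, 0.98, 1.34, 2.28, -1.21, 1.04, -1.8]]
mt [ 505.3 -174.9] -0.08 [[-0.42, 0.41, 0.87, 1.96, -0.38, 0.95, 0.56], [-0.26, 0.64, 0.68, 2.04, -0.64, 0.68, 0.76]]
mt [ 505.3 -174.9] 3.06 [[-0.68, 0.69, 1.36, 1.97, -0.75, 1.13, -2.23], [-0.62, 1.09, 1.33, 2.06, -1.23, 1.16, -1.92]]
```

```bash
python3 - <<'E'
from h import *
R=rot(-.081)
robot.movep([423,-327,170],R); st("above")
im=viewer.read_camera("top"); cv2.imwrite("pics/b_top.png",im[:,:,::-1])
im=viewer.read_camera("side"); cv2.imwrite("pics/b_side.png",cv2.resize(im[200:330,180:330,::-1],None,fx=4,fy=4))
robot.servo_line([423,-327,19],150); st("down")
im=viewer.read_camera("side"); cv2.imwrite("pics/b2_side.png",cv2.resize(im[200:330,180:330,::-1],None,fx=4,fy=4))
grip(0.0,20); st("grip")
robot.servo_line([423,-327,40],100); st("lift")
im=viewer.read_camera("side"); cv2.imwrite("pics/b3_side.png",cv2.resize(im[200:330,180:330,::-1],None,fx=4,fy=4))
E
```

```text
above t 5.6 tcp [ 423.6 -326.4  169.9] F [ 0.1  0.5 -0.1] w 92.0
down t 6.86 tcp [ 423.5 -327.4   19.7] F [-0.6 -0.1 -1. ] w 91.9
grip t 7.5 tcp [ 422.9 -326.9   19.2] F [-0.5  1.2  3.2] w 59.7
lift t 7.86 tcp [ 423.4 -327.1   40.3] F [ 0.3  1.  -2.2] w 59.8
```

```bash
python3 -c "
import cv2,numpy as np
cv2.imwrite('pics/b_all.png',cv2.resize(np.hstack([cv2.imread('pics/b2_side.png'),cv2.imread('pics/b3_side.png')]),(800,347)))"
```

```text
(no output)
```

View pics/b_all.png

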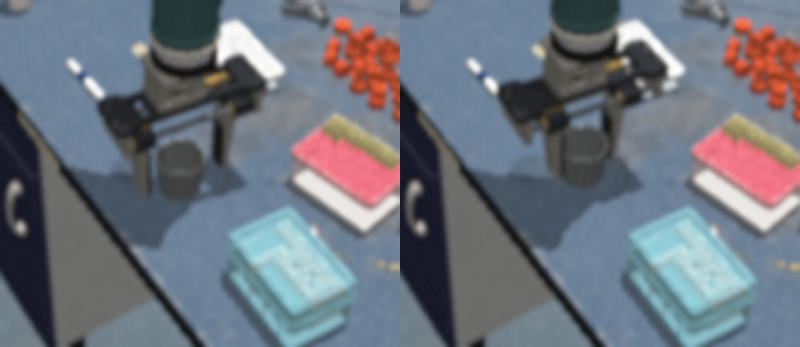

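```bash
python3 - <<'E'
from h import *
R=rot(-.081); p=plate(0,145)
robot.servo_line([423,-327,120],200)
robot.movep([p[0],p[1],120],R); st("above")
robot.servo_line([p[0],p[1],30],150)
robot.servo_line([p[0],p[1],20],40); st("down")
grip(1.0); st("open")
robot.servo_line([p[0],p[1],160],200); st("up")
robot.movep([480,114,180],rot(0.)); st()
guess={"plate":(604,-184,0),"holder_center":(p[0],p[1],0),"cup_center":(426,113,0)}
o=see(list(guess),tag="c")
for n,g in guess.items():
    for c in("top","side"):
        print(n,c,[(round(a,2),b.round(0)) for a,b in o[n][c]["pin"][:2]])
        for cf,m in o[n][c]["sil"][:2]:
            v,q=fit(n,[(o[n][c]["info"],m)],g,yaw=n=="plate"); print("   ",round(cf,2),v.round(2),np.round(q,2))
E
python3 -c "
import cv2,numpy as np
a=cv2.imread('pics/c_top.png')[100:290,90:400];b=cv2.imread('pics/c_side.png')[130:320,130:440]
cv2.imwrite('pics/c_all.png',cv2.resize(np.vstack([a,b]),None,fx=1.55,fy=1.55,interpolation=cv2.INTER_CUBIC))"
```

```text
above t 9.77 tcp [615.5 -40.8 119.8] F [-0.2 -0.7 -0.4] w 59.8
down t 10.92 tcp [616.2 -38.4  20. ] F [-0.4 -0.8 -1.3] w 59.6
open t 11.55 tcp [616.3 -38.5  20. ] F [-0.2 -0.3 -0.3] w 92.1
up t 12.4 tcp [615.4 -38.1 158.9] F [ 0.  -0.1  0.3] w 92.1
 t 13.23 tcp [480.8 113.2 179.9] F [ 0.8 -0.6 -0.6] w 92.1
plate top [(0.84, array([ 602., -183.,   -1.])), (0.74, array([614., 184.,   5.]))]
    0.84 [ 6.0382e+02 -1.8412e+02 -9.0000e-02] [0.95]
plate side [(0.85, array([ 605., -179.,   -2.]))]
    0.63 [ 6.0688e+02 -1.7607e+02 -1.3000e-01] [0.92]
    0.38 [ 6.04e+02 -1.84e+02 -4.00e-01] [0.]
holder_center top [(0.62, array([618., -39.,  29.]))]
    0.55 [617.69 -41.25   0.  ] [0.92]
holder_center side [(0.68, array([ 606., -180.,    1.])), (0.54, array([620., -41.,  25.]))]
    0.67 [616.23 -38.48   0.  ] [0.]
    0.6 [617.93 -36.23  -0.  ] [0.94]
cup_center top [(0.68, array([426., 343.,  12.])), (0.62, array([422., 112.,  40.]))]
    0.56 [434.87  88.     0.  ] [0.15]
cup_center side [(0.76, array([427., 116.,  44.]))]
    0.52 [426.6 116.8   0. ] [0.93]
```

View pics/c_all.png

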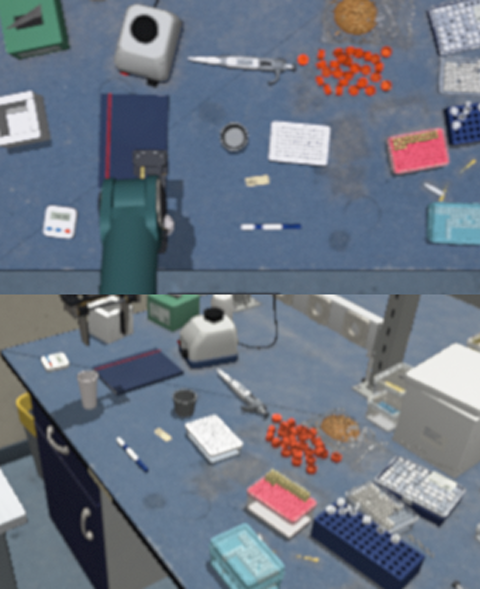

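```bash
python3 - <<'E'
from h import *
R=rot(-.0)
robot.movep([426.5,115,150],R); st("above")
robot.servo_line([426.5,115,56],120); st("down")
grip(0.0,10); st("grip")
robot.servo_line([426.5,115,76],80); st("lift")
im=viewer.read_camera("side"); cv2.imwrite("pics/d_side.png",cv2.resize(im[120:250,130:280,::-1],None,fx=4,fy=4,interpolation=cv2.INTER_CUBIC))
for d in viewer.pinpoint("cup_center","side")[:2]:
    i=viewer.camera_info("side"); print(d["confidence"],i["R"].T@(d["at"]-i["t"]))
E
```

```text
above t 14.29 tcp [425.5 115.2 149.7] F [ 0.6 -0.3  0.5] w 92.0
down t 15.22 tcp [427.2 115.   56.5] F [-0.5  0.9  0.1] w 92.0
grip t 15.94 tcp [426.4 115.   56.1] F [-0.6  0.3  2. ] w 49.6
lift t 16.34 tcp [426.8 115.3  76.4] F [ 0.7  1.  -0.5] w 49.4
0.68 [426.9016694  116.10313891  64.11869333]
0.48 [ 432.14896858 -526.27726492   -3.044188  ]
```

View pics/d_side.png

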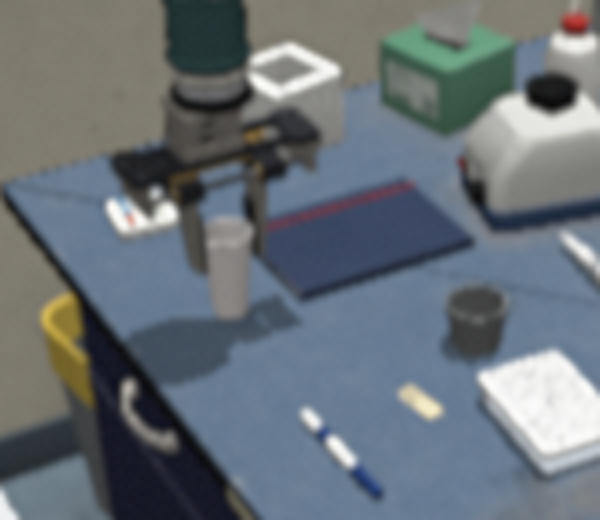

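```bash
python3 - <<'E'
from h import *
R=rot(0.)
robot.servo_line([426.5,115,160],200)
robot.movep([616.3,-38.5,160],R); st("above")
robot.servo_line([616.3,-38.5,122],100); robot.hold(.3); st("hover")
for c in("side","top"):
    im=viewer.read_camera(c); i=viewer.camera_info(c)
    cv2.imwrite(f"pics/e_{c}.png",cv2.resize(im[150:250,200:320,::-1],None,fx=4,fy=4,interpolation=cv2.INTER_CUBIC))
    for n in("cup_center","holder_center"):
        for d in viewer.pinpoint(n,c)[:2]: print(c,n,round(d["confidence"],2),(i["R"].T@(d["at"]-i["t"])).round(1))
        for d in viewer.silhouettes(n,c)[:1]:
            try: print("   ",d["confidence"],fit(n,[(i,d["mask"])],(616,-38,0),66 if "cup" in n else 0,yaw=False))
            except Exception as e: print(e)
E
python3 -c "
import cv2,numpy as np
cv2.imwrite('pics/e_all.png',cv2.resize(np.hstack([cv2.imread('pics/e_side.png'),cv2.imread('pics/e_top.png')]),(800,333)))"
```

```text
above t 17.98 tcp [615.1 -37.4 158.7] F [-0.4  0.6 -0.1] w 49.5
hover t 18.81 tcp [616.6 -38.5 122.5] F [ 0.1  0.3 -0.7] w 49.7
side cup_center 0.62 [616.5 -38.6 109.6]
    0.58 (array([ 6.18077160e+02, -3.82457316e+01,  2.86022830e-07]), [np.float32(0.8194048)])
side holder_center 0.72 [650.8 426.    2.3]
side holder_center 0.65 [619.4 -37.6  23.2]
    0.77 (array([ 6.16694362e+02, -3.89506481e+01,  5.21494868e-07]), [np.float32(0.80287516)])
    0.42 (array([616., -38.,   0.]), [np.float32(0.0)])
```

View pics/e_all.png

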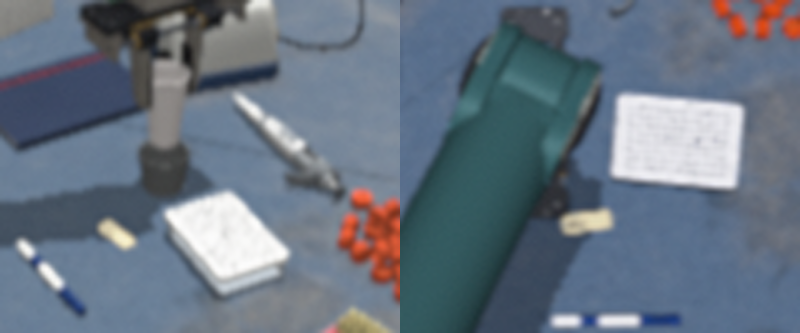

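```bash
python3 - <<'E'
from h import *
f0=robot.observe()["contact_force"]
for z in [105,90,80,74,70,67,65,64,63,62.3]:
    robot.servo_line([616.3,-38.5,z],60 if z>66 else 20)
    o=robot.observe(); d=o["contact_force"]-f0; print(z,o["tcp_pos"].round(1),d.round(1))
    if np.linalg.norm(d)>6: print("contact"); break
im=viewer.read_camera("side"); i=viewer.camera_info("side")
cv2.imwrite("pics/f_side.png",cv2.resize(im[150:250,200:320,::-1],None,fx=4,fy=4,interpolation=cv2.INTER_CUBIC))
for n in("cup_center","holder_center"):
    for d in viewer.pinpoint(n,"side")[:2]: print(n,round(d["confidence"],2),(i["R"].T@(d["at"]-i["t"])).round(1))
E
```

```text
105 [615.9 -38.6 104.3] [-0.8  0.4 -0.3]
90 [616.  -38.5  89.5] [-0.4  0.8 -0.5]
80 [616.  -38.5  79.5] [-0.9  0.3 -0.5]
74 [616.  -38.5  73.6] [-0.2  0.6 -0.1]
70 [616.2 -38.5  69.8] [ 0.   0.6 -1.2]
67 [616.2 -38.5  66.8] [-0.8  0.3 -0.6]
65 [616.2 -38.5  64.9] [-1.3  1.1 -0.2]
64 [616.3 -38.5  64. ] [ 0.2  0.2 -0.4]
63 [616.3 -38.5  63. ] [-1.6  0.5 -1.6]
62.3 [616.3 -38.5  62.3] [-1.2  0.6 -0.4]
cup_center 0.61 [614.7 -38.1  50.5]
holder_center 0.72 [621.  -37.4  23.2]
```

View pics/f_side.png

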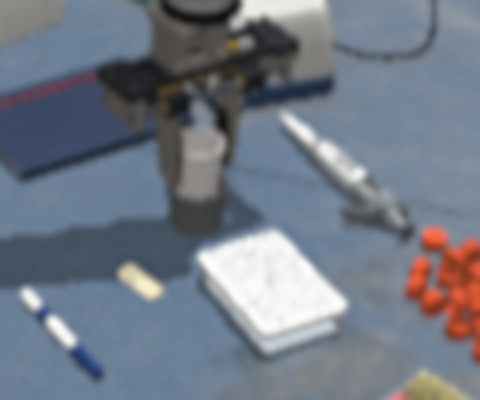

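```bash
python3 - <<'E'
from h import *
f0=robot.observe()["contact_force"]
for z in [61.7,61.2,60.7]:
    robot.servo_line([616.3,-38.5,z],15); o=robot.observe(); d=o["contact_force"]-f0; print(z,o["tcp_pos"].round(1),d.round(1))
    if d[2]>3: break
grip(1.0); st("open")
robot.servo_line([616.3,-38.5,150],150); st("up")
robot.movep([440,300,180],rot(-.12))
for c in("side","top"):
    im=viewer.read_camera(c); i=viewer.camera_info(c)
    cv2.imwrite(f"pics/g_{c}.png",cv2.resize(im[150:250,200:320,::-1],None,fx=4,fy=4,interpolation=cv2.INTER_CUBIC))
    for n in("cup_center","holder_center","timer_center"):
        for d in viewer.pinpoint(n,c)[:2]: print(c,n,round(d["confidence"],2),(i["R"].T@(d["at"]-i["t"])).round(1))
st()
E
python3 -c "
import cv2,numpy as np
cv2.imwrite('pics/g_all.png',cv2.resize(np.hstack([cv2.imread('pics/g_side.png'),cv2.imread('pics/g_top.png')]),(800,333)))"
```

```text
61.7 [616.4 -38.6  62.1] [-0.2  0.2  3.9]
open t 23.37 tcp [616.3 -38.5  61.7] F [1.1 0.7 0.3] w 91.8
up t 24.11 tcp [615.7 -38.2 149.3] F [ 0.1 -0.4 -0.1] w 92.0
side cup_center 0.75 [615.7 -36.   49.6]
side holder_center 0.49 [618.6 -40.7  21.3]
side timer_center 0.57 [433.2 348.   13.3]
side timer_center 0.57 [614.  -38.7  49.4]
top cup_center 0.45 [614.3 -43.   48.1]
top holder_center 0.65 [617.1 -38.3  28.6]
top timer_center 0.68 [428.8 340.9  10.6]
 t 25.93 tcp [440.3 299.7 180. ] F [-0.1  0.6  0.3] w 92.1
```

View pics/g_all.png

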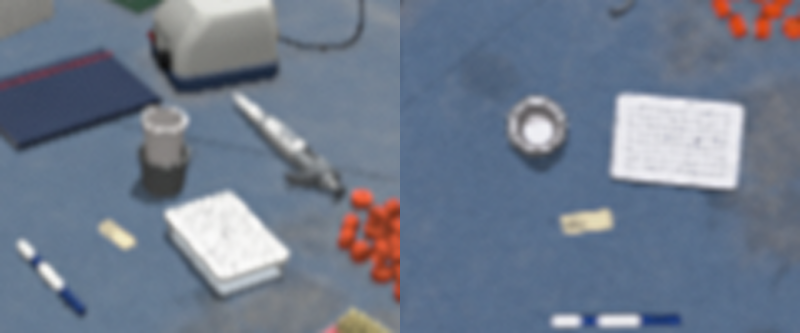

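```bash
python3 - <<'E'
from h import *
import cv2
im=viewer.read_camera("top")
cv2.imwrite("pics/i_top.png",cv2.resize(im[215:275,95:175,::-1],None,fx=8,fy=8,interpolation=cv2.INTER_CUBIC))
i=viewer.camera_info("top"); 
o=see(["timer_center","book","marker_center"])
for n,g in (("timer_center",(430,345,-.1)),("book",(607,184,0)),("marker_center",(421,-120,0))):
  for c in("top","side"):
    for cf,m in o[n][c]["sil"][:1]: print(n,c,round(cf,2),fit(n,[(o[n][c]["info"],m)],g))
# colour-based timer rect
g=im.min(2).astype(np.uint8); roi=np.zeros_like(g); roi[225:262,110:148]=1
m=((g>120)&(roi>0)).astype(np.uint8); m=cv2.morphologyEx(m,cv2.MORPH_CLOSE,np.ones((7,7)))
ys,xs=np.nonzero(m); K=np.linalg.inv(i["camera_matrix"])
r=np.c_[xs,ys,np.ones(len(xs))]@K.T@i["R"]; C=-i["R"].T@i["t"]; P=C+r*((16-C[2])/r[:,2:]); 
print(cv2.minAreaRect(P[:,:2].astype(np.float32)),P.mean(0))
E
```

```text
timer_center top 0.53 (array([ 4.27842255e+02,  3.45700028e+02, -6.72989509e-02]), [np.float32(0.26833633)])
timer_center side 0.66 (array([ 4.30444172e+02,  3.47915682e+02, -2.02053482e-01]), [np.float32(0.86265755)])
book top 0.85 (array([ 6.07120580e+02,  1.83163373e+02, -1.51931968e-04]), [np.float32(0.9748313)])
book side 0.9 (array([ 6.08428570e+02,  1.89294771e+02, -1.17112309e-02]), [np.float32(0.9247673)])
marker_center top 0.53 (array([ 4.21318773e+02, -1.19044402e+02, -5.43122088e-04]), [np.float32(0.64199454)])
((440.3116760253906, 357.98797607421875), (103.39682006835938, 77.00546264648438), 76.89908599853516) [434.92847274 334.61843351  16.        ]
```

View pics/i_top.png

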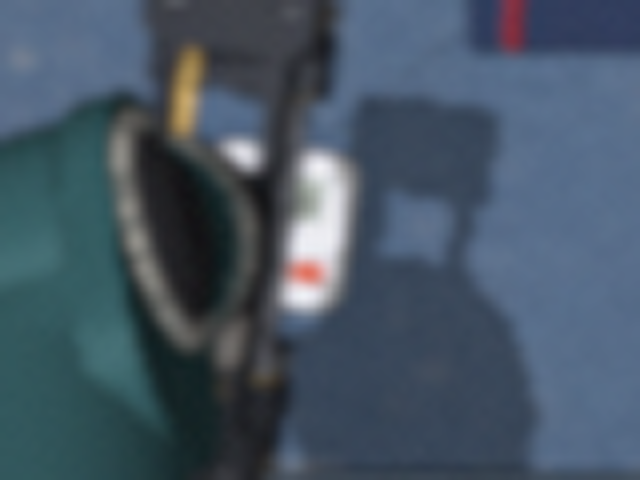

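```bash
python3 - <<'E'
from h import *
im=cv2.imread("pics/a_top.png")
cv2.imwrite("pics/j.png",cv2.resize(im[220:266,104:154],None,fx=12,fy=12,interpolation=cv2.INTER_CUBIC))
i=viewer.camera_info("top")
u=8; big=cv2.resize(im[220:266,104:154],None,fx=u,fy=u,interpolation=cv2.INTER_CUBIC)
m=cv2.morphologyEx((big.min(2)>130).astype(np.uint8),cv2.MORPH_CLOSE,np.ones((41,41)))
n,l,s,_=cv2.connectedComponentsWithStats(m); k=1+s[1:,4].argmax(); ys,xs=np.nonzero(l==k)
xs=(xs+.5)/u-.5+104; ys=(ys+.5)/u-.5+220
K=np.linalg.inv(i["camera_matrix"]); r=np.c_[xs,ys,np.ones(len(xs))]@K.T@i["R"]; C=-i["R"].T@i["t"]; P=C+r*((17-C[2])/r[:,2:])
print(cv2.minAreaRect(P[:,:2].astype(np.float32)),P.mean(0))
E
```

```text
((430.5041198730469, 343.34429931640625), (70.7806167602539, 70.1475830078125), 82.84957122802734) [430.54975949 343.31063957  17.        ]
```

View pics/j.png

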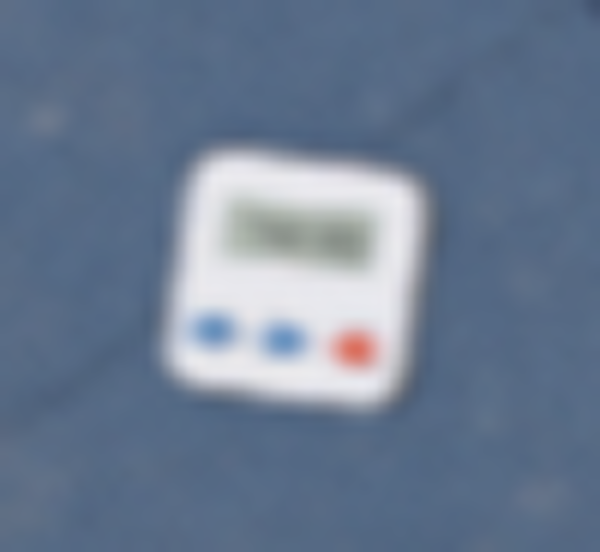

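```bash
python3 - <<'E'
from h import *
R=rot(-.125); p=[430.5,345.3]
robot.movep([*p,120],R); st("above")
robot.servo_line([*p,20],150)
robot.servo_line([*p,3.5],50); st("down")
grip(0.0,15); st("grip")
robot.servo_line([*p,30],80); st("lift")
for c in("side",):
    im=viewer.read_camera(c)
    cv2.imwrite(f"pics/k_{c}.png",cv2.resize(im[120:220,110:260,::-1],None,fx=4,fy=4,interpolation=cv2.INTER_CUBIC))
E
```

```text
above t 27.08 tcp [430.1 344.9 119.2] F [-0.4 -1.3  0.8] w 92.1
down t 28.38 tcp [430.4 345.1   3.3] F [-1.4  0.3  0. ] w 92.0
grip t 28.89 tcp [430.5 345.4   3.6] F [-1.   0.2  0.3] w 65.5
lift t 29.38 tcp [430.6 345.7  30.6] F [-0.2 -0.2 -0.7] w 66.2
```

View pics/k_side.png

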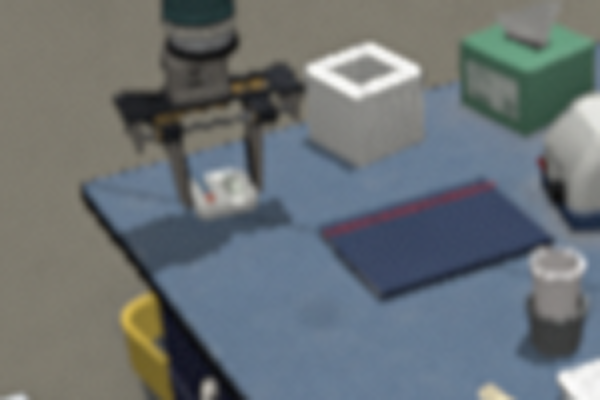

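```bash
python3 - <<'E'
from h import *
R=rot(-.012); p=[607.8,186]
q=[430.5,345.3]
robot.servo_line([*q,90],150)
robot.movep([*p,90],R); st("above")
robot.servo_line([*p,28],120)
f0=robot.observe()["contact_force"]
for z in [24,21,20,19,18.3,17.6]:
    robot.servo_line([*p,z],30); o=robot.observe(); d=o["contact_force"]-f0; print(z,o["tcp_pos"].round(1),d.round(1))
    if d[2]>3: break
grip(1.0); st("open")
robot.servo_line([*p,120],150); st("up")
robot.movep([430,-20,160],rot(0.)); st("away")
o=see(["timer_center","book","marker_center","plate"],tag="l")
for n,g,z in (("timer_center",(608,186,0),14.5),("book",(607,184,0),0),("marker_center",(421,-120,0),0),("plate",(604,-182,-.08),0)):
  for c in("top","side"):
    print(n,c,[(round(a,2),b.round(0)) for a,b in o[n][c]["pin"][:2]])
    for cf,m in o[n][c]["sil"][:1]: print(n,c,round(cf,2),fit(n,[(o[n][c]["info"],m)],g,z))
a=cv2.imread('pics/l_top.png')[100:290,90:400];b=cv2.imread('pics/l_side.png')[130:320,130:440]
cv2.imwrite('pics/l_all.png',cv2.resize(np.vstack([a,b]),None,fx=1.55,fy=1.55,interpolation=cv2.INTER_CUBIC))
E
```

```text
above t 30.92 tcp [606.5 187.7  89. ] F [-0.5  0.1 -0.6] w 65.8
24 [608.  186.1  24.3] [-0.4 -0.1  1.6]
21 [607.7 186.   20.9] [0.5 0.6 1. ]
20 [607.8 186.   19.9] [0.  0.5 0.4]
19 [607.8 186.   18.9] [-0.6  0.9  1.1]
18.3 [607.8 186.   18.3] [-0.1  1.1 -0.1]
17.6 [607.8 186.   17.6] [-0.6  1.2  1.1]
open t 33.67 tcp [607.8 186.   17.6] F [-0.4  0.1  0.3] w 91.5
up t 34.51 tcp [607.1 186.1 119.2] F [-0.6  0.3 -0.6] w 92.0
away t 35.58 tcp [431.3 -19.3 160.2] F [-0.3  0.2  0.4] w 92.1
timer_center top [(0.9, array([605., 184.,  26.]))]
timer_center top 0.96 (array([ 6.10188754e+02,  1.85009846e+02, -5.54420968e-02]), [np.float32(0.88334686)])
timer_center side [(0.57, array([609., 187.,  23.]))]
book top [(0.6, array([611., 186.,   3.]))]
book top 0.62 (array([ 6.08402705e+02,  1.83356228e+02, -1.20068415e-02]), [np.float32(0.83586323)])
book side [(0.77, array([616., 187.,  -1.]))]
book side 0.61 (array([ 6.10097625e+02,  1.86247526e+02, -2.41342947e-02]), [np.float32(0.7854157)])
marker_center top [(0.62, array([771., -55.,  -4.])), (0.57, array([ 421., -122.,    8.]))]
marker_center top 0.39 (array([ 4.21367948e+02, -1.18612033e+02, -1.21105233e-03]), [np.float32(0.65446043)])
marker_center side [(0.39, array([ 417., -119.,    4.]))]
marker_center side 0.65 (array([ 4.01958413e+02, -1.26752520e+02, -2.96643823e-01]), [np.float32(0.18582791)])
plate top [(0.78, array([ 599., -187.,    1.]))]
plate top 0.88 (array([ 6.04670761e+02, -1.83479115e+02, -8.47231402e-02]), [np.float32(0.9544639)])
plate side [(0.97, array([ 605., -177.,   -1.]))]
plate side 0.64 (array([ 6.06742021e+02, -1.78896098e+02, -1.28678497e-01]), [np.float32(0.92977)])
```

View pics/l_all.png

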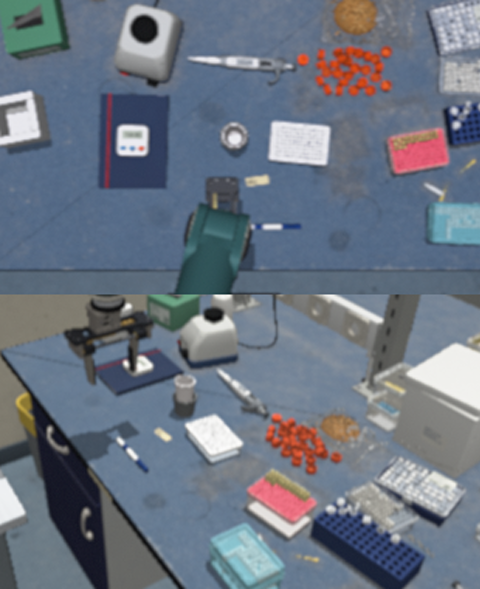

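```bash
python3 - <<'E'
import cv2,numpy as np
a=cv2.imread('pics/a_side.png')[195:255,195:275];b=cv2.imread('pics/a_top.png')[190:250,240:320]
cv2.imwrite('pics/m.png',cv2.resize(np.hstack([a,b]),None,fx=5,fy=5,interpolation=cv2.INTER_CUBIC))
from h import *
i=viewer.camera_info("top"); K=np.linalg.inv(i["camera_matrix"]); C=-i["R"].T@i["t"]
for u in [(249,216),(263,213),(264,218),(249,220)]:
    r=i["R"].T@K@np.array([*u,1]); print(u,(C+r*(-C[2]/r[2])).round(0))
print(proj(np.array([[*plate(-99.5,67.5),0]]),i))
E
```

```text
(249, 216) [522. -68.   0.]
(263, 213) [ 533. -117.    0.]
(264, 218) [ 515. -120.    0.]
(249, 220) [508. -68.   0.]
[[260.40766212 219.28671907]]
```

View pics/m.png

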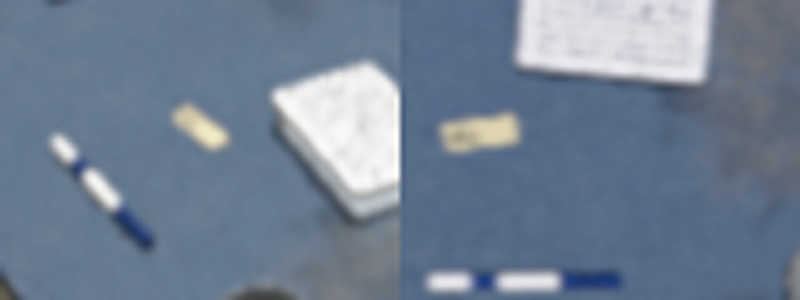

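```bash
python3 - <<'E'
from h import *
import h
h.PL[:]=[605,-181.5,-.09]
p=[421,-120.5]
robot.movep([*p,100],rot(0.)); st("above")
robot.servo_line([*p,20],120)
robot.servo_line([*p,2.5],40); st("down")
grip(0.0,15); st("grip")
robot.servo_line([*p,40],80); st("lift")
im=viewer.read_camera("side")
cv2.imwrite("pics/n_side.png",cv2.resize(im[150:280,180:330,::-1],None,fx=4,fy=4,interpolation=cv2.INTER_CUBIC))
print(plate(-102,-3))
E
```

```text
above t 37.02 tcp [ 420.7 -121.    99.8] F [-0.6  0.  -0. ] w 92.2
down t 38.42 tcp [ 420.8 -120.7    2.3] F [ 0.4 -0.1 -0. ] w 91.8
grip t 39.61 tcp [ 421.  -120.5    2.5] F [ 0.8  0.1 -0.1] w 11.8
lift t 40.23 tcp [ 421.  -120.2   40. ] F [-0.  -1.   0.8] w 11.7
[ 503.14318559 -175.32024618]
```

View pics/n_side.png

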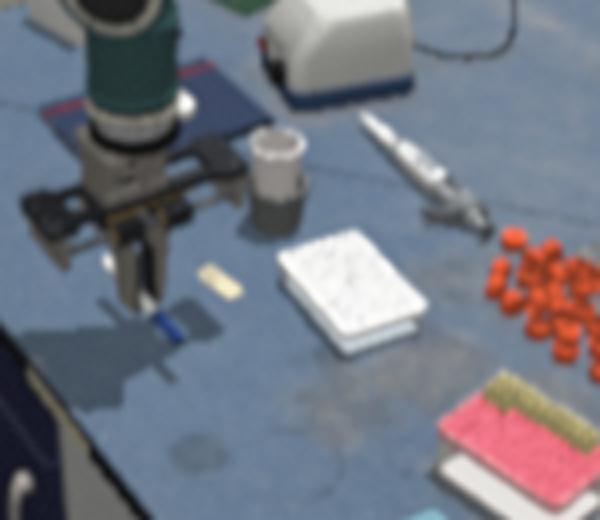

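```bash
python3 - <<'E'
from h import *
p=[503.1,-175.3]; R=rot(-.09)
robot.servo_line([421,-120.5,70],120)
robot.movep([*p,70],R); st("above")
robot.servo_line([*p,15],100)
robot.servo_line([*p,3.0],30); st("down")
grip(0.3); st("open")
robot.servo_line([*p,120],120); st("up")
robot.movep([420,330,220],rot(-.1)); st("away")
o=see(["timer_center","book","marker_center","plate","holder_center","cup_center","foam_cup","tip_box","pipette"],tag="o")
for n,g,z in (("timer_center",(608,186,0),14.5),("book",(607,184,0),0),("marker_center",(503,-175,-.09),0),("plate",(604,-182,-.08),0),("holder_center",(616,-38,0),0),("cup_center",(616,-38,0),6),("foam_cup",0,0),("tip_box",0,0),("pipette",0,0)):
  for c in("top","side"):
    print(n,c,[(round(a,2),b.round(0)) for a,b in o[n][c]["pin"][:2]])
    if g:
     for cf,m in o[n][c]["sil"][:1]:
      v,q=fit(n,[(o[n][c]["info"],m)],g,z,yaw=n[0] not in"hc"); print("     ",round(cf,2),v.round(2),np.round(q,2))
a=cv2.imread('pics/o_top.png')[100:290,90:400];b=cv2.imread('pics/o_side.png')[130:320,130:440]
cv2.imwrite('pics/o_all.png',cv2.resize(np.vstack([a,b]),None,fx=1.55,fy=1.55,interpolation=cv2.INTER_CUBIC))
E
```

```text
above t 41.15 tcp [ 502.4 -175.8   68.6] F [-1.5  0.7  0.6] w 11.5
down t 42.4 tcp [ 503.  -175.3    2.9] F [ 0.5 -1.3 -0.2] w 11.6
open t 42.83 tcp [ 503.1 -175.3    3.1] F [-0.  -0.5  0. ] w 27.9
up t 43.96 tcp [ 502.6 -175.   119.4] F [-1.1 -0.3  0.5] w 27.6
away t 45.85 tcp [420.6 328.9 219.9] F [ 0.4 -0.1 -0.5] w 27.4
timer_center top [(0.9, array([605., 184.,  24.]))]
      0.74 [609.22 183.3    0.  ] [0.94]
timer_center side [(0.66, array([610., 186.,  23.]))]
      0.56 [ 6.1024e+02  1.8499e+02 -2.1000e-01] [0.78]
book top [(0.75, array([612., 186.,   4.])), (0.29, array([653., 431.,   3.]))]
      0.7 [ 6.0810e+02  1.8295e+02 -3.0000e-02] [0.83]
book side [(0.68, array([613., 184.,   1.])), (0.27, array([ 505., -177.,    5.]))]
      0.91 [ 6.0908e+02  1.8832e+02 -1.0000e-02] [0.8]
marker_center top [(0.54, array([614., -46.,  49.])), (0.53, array([ 504., -175.,    8.]))]
marker_center side [(0.64, array([775., -56.,  -3.])), (0.59, array([ 505., -177.,    5.]))]
      0.71 [ 5.03e+02 -1.75e+02 -4.90e-01] [0.]
plate top [(0.57, array([ 602., -183.,    1.]))]
      0.57 [ 6.0
[... 229 characters left out ...]
  ] [0.66]
holder_center side [(0.62, array([619., -37.,  22.])), (0.19, array([ 503., -176.,    8.]))]
      0.63 [618.25 -36.62  -0.  ] [0.58]
cup_center top [(0.73, array([614., -42.,  49.]))]
      0.67 [616.85 -42.01   0.  ] [0.92]
cup_center side [(0.44, array([618., -37.,  47.])), (0.19, array([611., 186.,  -0.]))]
      0.54 [619.1  -33.17  -0.  ] [0.68]
foam_cup top [(0.66, array([653., 430.,   5.]))]
foam_cup side [(0.8, array([650., 428.,   6.]))]
tip_box top [(0.61, array([ 430., -527.,    1.]))]
tip_box side [(0.71, array([ 433., -524.,   -5.]))]
pipette top [(0.73, array([774., -56.,  -1.])), (0.18, array([ 429., -525.,   -3.]))]
pipette side [(0.72, array([773., -55.,  -4.]))]
```

View pics/o_all.png

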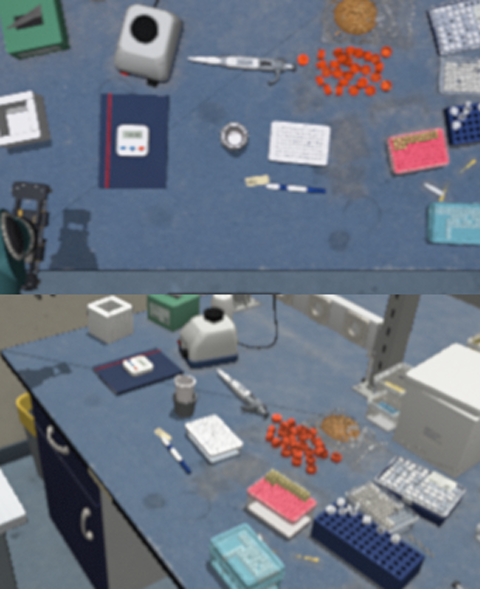

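```bash
python3 - <<'E'
from h import *
st(); print(robot.job_done())
E
```

```text
t 47.75 tcp [420. 330. 220.] F [ 0.  -0.5  0. ] w 27.4
the job is handed in; nothing more can be done
None
```

I set out the bench as asked and handed the job in at about 48 s of the 104 s allowed. No verdict is reported, so these are my own last checks.

- **Holder:** I placed it first. It stands about 143–145 mm from the plate's centre towards the book, within a few mm of its middle line (target 145 mm).
- **Cup:** I lowered it in small steps with about 4 N of contact at the floor. Both cameras show it upright in the holder and concentric within the pinpointing accuracy (2–5 mm in same-camera comparisons).
- **Timer:** It lies flat on the book at about (608, 186) mm. It is within about 2–6 mm of the book's middle and close to square.
- **Marker:** It lies at about (-101, -4) mm in the plate's frame, which is a gap of about 51 mm. It was set down parallel to within the yaw estimate.
- **Bystanders:** The foam box, tip box and pipette are pinpointed within a few mm of where they started.

These checks disagreed or failed, and none puts a placing outside its tolerance:

- **Camera offset:** The side camera reads y about 4–6 mm higher than the top camera. I used the mean, which matched the commanded spot of the placed holder.
- **Book centre:** The network put it about 5 mm further out in x than my outline fit.
- **Book direction:** The book's long side runs along the room's x in the pictures, not along y as described. The squareness check allows either.
- **Late outline fits:** The side-camera outline fit of the marker failed, so I relied on pinpoints and the picture. The late fits of the holder, the cup (side view) and the timer's yaw (side view, -0.21 rad against 0.00 from the top) were poor because of partial masks.

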